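Set the photometer to the blue filter and start the reading

TASK

Set the photometer up for the yellow samples: with a fingertip, push the tabs of the filter wheel round until the wheel has clicked into place with the blue tab at the white index mark. Only then press the green key fully down to start the reading, and let it come back up. Pick nothing up, do not shove the photometer, and leave the cuvettes and the other things around it as they stand.

Things in the scene. Friction and masses are not known exactly. Their poses are not given: they have to be found in the camera images.
- photometer: Bench photometer, 300 deep (x) by 360 wide (y), 3.8 kg, standing loose on rubber feet. Origin: centre of its underside; its x points from its front to its back, y to its left, z up. Its top (the deck) is flat, 85 mm above the origin. In this frame the filter wheel's axis is at (0, 75) mm and the white index mark, an arrow painted on the deck, runs from (-80, 75) to (-119, 75)
- filter_wheel (a joint): Wheel angle, rad; 0 or any multiple of 2 pi: blue tab at the index mark; grows counter-clockwise seen from above; turns endlessly. Five spring click stops 1.257 rad apart, one per tab at the mark: pushed past half-way between two stops, it runs on by itself to the next and halts there. About 2 N on a tab turns it. At the start it is in, or springs into, one of the four other stops
- wheel_axis (a point): Point on the wheel's upright axis, 19 mm above the deck; fixed to the photometer, same axes. The aluminium wheel is 110 mm in diameter, its top 10 mm above the deck. On its rim stand five upright tabs, 72 degrees apart, each reaching from 55 to 75 mm from the axis, 8 mm thick, top 28 mm above the deck; counter-clockwise from above: blue, green, yellow, red, white
- blue_tab (a point): Centre of the blue tab above the wheel, 65 mm from the wheel's axis and 19 mm above the deck; moves with the wheel. (The round filters on the wheel are dark glass tinted in the same colours: each lies diametrically opposite its own tab, so that the filter in use is at the back, under the snout, when its tab is at the mark in front)
- index_point (a point): Point 65 mm in front of the wheel's axis, 19 mm above the deck, just behind the tip of the white index mark; fixed to the photometer. The blue tab's centre must come here
- snout (a point): Centre of the top of the optics head's snout, which reaches over the far part of the wheel from a column behind it (the tabs pass below). In the photometer's frame the snout spans x 18 to 98 mm, y 49 to 101, and 32 to 51 mm above the deck; the column x 84 to 136, y 30 to 120, 51 mm high above the deck
- sample_cover (a point): Centre of the top of the closed black sample cover on the deck, 27 mm above the deck, right of the optics head (photometer frame x 14 to 130 mm, y -158 to -52); leave it closed. In front of it lies the display, 4 mm high (x -60 to -10, y -155 to -55)
- read_key (a joint): Travel of the round green key, m: 0 up, 0.006 fully down; springs back. About 4 N presses it fully down
- read_key_top (a point): Centre of the green key's top face (28 mm in diameter), 22 mm above the deck when up; moves with the key, which is pressed straight down. Its grey collar is 44 mm in diameter, 12 mm high. In the photometer's frame it is at (-108, -75) mm
- cuvette: capped plastic cuvette with a yellow sample, 12.5 x 12.5 x 45 mm, standing loose on the deck near its right edge; origin under its centre
- cuvette_rack: white rack of yellow cuvettes, 45 x 115 x 45 mm, loose on the bench left of the photometer; origin under its centre
- reagent_bottle: glass bottle with an orange cap, 70 mm in diameter, 125 mm high, loose on the bench left of the photometer; origin under its centre
- tip_box: pipette tip box with a blue lid, 88 x 125 x 58 mm, loose on the bench right of the photometer; origin under its centre
- timer: white bench timer, 62 x 68 x 20 mm, loose on the bench right of the photometer; origin under its centre
- marker: marker pen lying on the bench right of the photometer, 128 mm long along its x, 16 mm thick; origin under its centre

How it is judged:
By the outcome, as a careful person would: the job done as asked, in the order asked, and still so for the second after the job is handed in, with the robot touching nothing.
It also fails if it takes over 58 s, if anything falls off the work surface, if the arm or the gripper's body presses on something with over 40 N, if the wrist force passes 120 N, or if a joint passes its speed limit or range.

ROBOT

A 6-joint arm with a two-finger parallel gripper is mounted at the origin on the work surface. World frame = base frame: x ahead of the robot, y to its left, z up, the work surface at z = 0. Lengths are in m, angles in rad, forces in N, time in s.
With the tool pointing down it reaches from about 0.4 to 0.825 m from the base axis. Payload 7 kg.
Tool frame: the origin (TCP) lies between the finger pads; the fingertips stand 22 mm ahead of it and the grasp point (between the pads) lies 3 mm ahead of it; z points along the fingers, y is the direction in which the jaws open and shut (so a half turn about z gives the same grasp; the last joint's range is limited). The gripper opens to 88 mm and grips with 3 to 60 N. Pads are 19 mm wide; open, the fingers measure 130 mm over their backs; the gripper's body (78 mm by 193 mm) begins 47 mm behind the grasp point.
Start: joints at [-1.06, 0.359, 0.012, 0, -1.224, -0.288], TCP at [0.149, -0.658, 0.249] pointing down, gripper open.
Joint ranges: [-3.07, 3.07], [-1.43, 2.12], [-1.02, 1.25], [-3.03, 1.67], [-3.05, -0], [-3.03, 3.03]. Speed limits (rad/s): [2.39, 2.39, 3.01, 3.14, 3.14, 3.14].

INTERFACE

Orientations are given as [roll, pitch, yaw] about the fixed x, y, z axes, in that order (R = Rz(yaw) Ry(pitch) Rx(roll)).
In Python, from station import arm, optics gives the robot as it stands. The module is installed in compiled form; this text tells all that it offers.
- The arm moves only by the tool jog_arm, never from a script. Its argument "motion" is a list that holds one entry, the list of rows, each a list of 7 numbers: the shift along the tool's x, y, z in m, then the turn, a rotation vector about the tool's x, y, z in degrees, then the finger opening in m, from 0 to 0.0876. In form: [[[x, y, z, rx, ry, rz, grip], ...]]. A call has 1 to 8 rows; each row is the pose to reach, as a shift and turn from the pose measured when the call began, along the tool's axes at that moment; what a row does not reach only later rows make up. A row lasts 1/10 s, in which the tool goes at most 50 mm and 8.59 degrees, less where a joint would pass 70% of its speed; a pose out of reach is approached as far as the arm can. A call with a gripper value outside its range is refused whole. The fingers move at their own pace and stop on an object; "newtons" is the grip in N (left out, the last holds). Time passes only in rows, so rows that repeat a pose let the fingers close. It gives the time, the measured TCP pose, the force and the opening at its end, in the units of the state.
- arm.get_state(): the state, without advancing time (a new reading comes with each control period).
- optics.grab_frame(name): name is "scene" or "top" or "wrist"; returns the picture (384x512x3 uint8, red, green, blue); there is no depth.
- optics.camera_model(name): a dict with "mtx" (3x3 intrinsics, pixels), "D" ([k1, k2, p1, p2, k3] as OpenCV has them; the pictures are not rectified), "R" (3x3) and "t" (3): a world point X has camera coordinates R X + t; the wrist camera has in their place "mount" (4x4, takes a point from camera to tool coordinates, whose origin is the TCP and whose axes are the flange's). Camera axes: x right, y down, z forward; pixel columns grow to the right and rows downward; lengths in m; the calibration is good to about 2 mm. A picture is of the moment at which its call begins: read the wrist's pose just before it. camera_model takes no time and is no camera call.
- arm.job_done(): hands the job in, once; it reports no verdict.
The state is a dict: "t": time; "q": joint angles; "qd": joint speeds; "joint_efforts": joint torques, N m; "eef_pos": TCP position; "ee_rot": TCP orientation; "force": force on the tool from outside, world axes, zero at the start; "moment": the same for the moment, N m; "width": finger opening in m.
Only numpy, scipy, OpenCV 4.12 (cv2) and the standard library are available. Lean on these libraries where they do the work, as an engineer would, in place of code of your own. Each camera call takes 0.05 s, during which the arm holds its last target.

## Working session

There is one attempt and no reset: what is moved stays moved. The work goes in short steps, Python scripts to look and compute and a tool call to move; the robot and the scene stay as the last step left them, time stands still between calls to the robot, and variables do not carry over. Pictures are saved under pics/ and viewed, and the job is handed in when it is done.

Besides the shell and the picture viewer there is one more tool, called after ">>>" as name(argument=value, ...) on one line, values as JSON. jog_arm: Moves the arm, as the interface text tells. Its arguments: {"type":"object","properties":{"motion":{"type":"array","items":{"type":"array","items":{"type":"array","items":{"type":"number"}}}},"newtons":{"type":"number"}},"required":["motion"]}

```bash
mkdir -p pics; cat > h.py <<'E'
import numpy as np, cv2
from station import arm, optics
def snap(n,f):
    im=optics.grab_frame(n); cv2.imwrite('pics/'+f,im[:,:,::-1]); return im
def ray(n,uv,st=None):
    m=optics.camera_model(n); K=np.array(m['mtx'],float);D=np.array(m['D'],float)
    p=cv2.undistortPoints(np.array(uv,float).reshape(-1,1,2),K,D).reshape(-1,2)
    d=np.c_[p,np.ones(len(p))]
    R=np.array(m['R']);t=np.array(m['t']); return -R.T@t,d@R
def onz(n,uv,z):
    o,d=ray(n,uv); return o+d*((z-o[2])/d[:,2])[:,None]
def proj(n,X):
    m=optics.camera_model(n)
    return cv2.projectPoints(np.array(X,float).reshape(-1,1,3),cv2.Rodrigues(np.array(m['R'],float))[0],np.array(m['t'],float),np.array(m['mtx'],float),np.array(m['D'],float))[0].reshape(-1,2)
E
python3 - <<'E'
from h import *
print(arm.get_state())
snap('scene','s0.png');snap('top','t0.png')
for n in('scene','top'):
    m=optics.camera_model(n);print(n,-np.array(m['R']).T@m['t'],m['mtx'])
E
```

```text
{'t': 0.0, 'q': array([-1.05990108e+00,  3.59370506e-01,  1.10604620e-02, -3.52302069e-04,
       -1.22410943e+00, -2.88102311e-01]), 'qd': array([-0.0006753 , -0.00014386,  0.00133709, -0.00169715, -0.0015875 ,
        0.00014505]), 'joint_efforts': array([-2.35414765e-03, -5.82719207e+01,  2.93051201e+01,  6.99707866e+00,
        7.05183222e-03, -1.63949671e-04]), 'eef_pos': array([ 0.1490204 , -0.65787517,  0.24763357]), 'ee_rot': array([ 3.13994230e+00, -1.43697339e-04, -2.91891957e+00]), 'force': array([-0.74790863, -0.43627212, -0.07909313]), 'moment': array([ 0.04751599,  0.0240834 , -0.01651197]), 'width': 0.08738038612898008}
scene [ 1.07752371 -0.47154836  0.96900326] [[460.05806167   0.         264.60740207]
 [  0.         460.05806167 187.89126459]
 [  0.           0.           1.        ]]
top [ 0.41025573 -0.01217093  1.02215838] [[355.87554724   0.         253.38212262]
 [  0.         355.87554724 190.19967341]
 [  0.           0.           1.        ]]
```

View pics/s0.png

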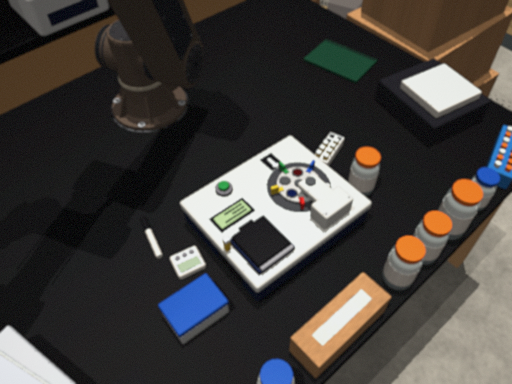

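View pics/t0.png

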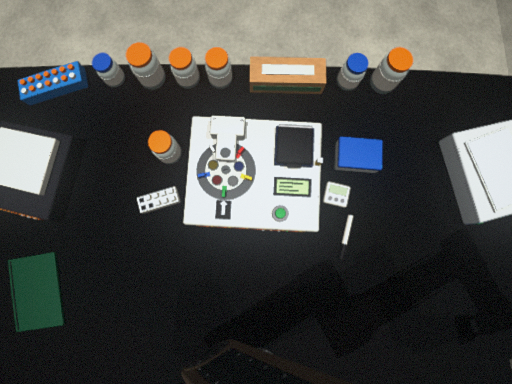

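Top view: the green tab is at the mark (224,191), blue is on the left (204,176), yellow on the right (246,177), and the key is at (280,213). Blue needs one stop counter-clockwise. Next I measure the photometer's pose.

```bash
python3 - <<'E'
from h import *
im=cv2.imread('pics/t0.png'); s=cv2.imread('pics/s0.png')
cv2.imwrite('pics/t0z.png',cv2.resize(im[105:240,130:360],None,fx=3.4,fy=3.4,interpolation=cv2.INTER_CUBIC))
cv2.imwrite('pics/s0z.png',cv2.resize(s[125:295,170:380],None,fx=3.4,fy=3.4,interpolation=cv2.INTER_CUBIC))
def deck(img):
    g=cv2.inRange(img,(150,150,150),(255,255,255)); g=cv2.morphologyEx(g,cv2.MORPH_OPEN,np.ones((3,3)))
    cs,_=cv2.findContours(g,cv2.RETR_EXTERNAL,cv2.CHAIN_APPROX_NONE)
    return cs
for n,img,c in(('top',im,(205,205)),('scene',s,(210,200))):
    for k in deck(img):
        if cv2.contourArea(k)>2000:
            r=cv2.minAreaRect(k); print(n,cv2.contourArea(k),cv2.boundingRect(k)); 
            h=cv2.convexHull(k); a=cv2.approxPolyDP(h,6,True).reshape(-1,2); print(a.tolist()); print(onz(n,a,.085).round(4).tolist())
            if n=='top': print(onz(n,cv2.boxPoints(r),.085).round(4).tolist())
def blob(n,img,lo,hi,z,box):
    hsv=cv2.cvtColor(img,cv2.COLOR_BGR2HSV); m=cv2.inRange(hsv,lo,hi); mm=np.zeros_like(m); x0,y0,x1,y1=box; mm[y0:y1,x0:x1]=m[y0:y1,x0:x1]
    cs,_=cv2.findContours(mm,cv2.RETR_EXTERNAL,cv2.CHAIN_APPROX_NONE)
    for k in cs:
        if cv2.contourArea(k)>=4:
            M=cv2.moments(k);u=[M['m10']/M['m00'],M['m01']/M['m00']]; print(n,lo,np.round(u,1),cv2.contourArea(k),onz(n,[u],z).round(4))
for nm,lo,hi in(('g',(50,120,60),(85,255,255)),('b',(105,140,60),(128,255,255)),('y',(22,150,120),(35,255,255)),('r',(0,160,100),(8,255,255))):
    blob('top',im,lo,hi,.107 if nm=='g' else .109,(185,115,322,232)); blob('scene',s,lo,hi,.107 if nm=='g' else .109,(180,130,370,295))
E
```

```text
top 2676.5 (0, 128, 55, 66)
[[0, 128], [54, 138], [38, 193], [0, 184]]
[[0.7158, 0.729, 0.085], [0.6851, 0.5556, 0.085], [0.5282, 0.586, 0.085], [0.5517, 0.7058, 0.085]]
[[0.5537, 0.7436, 0.085], [0.72, 0.7287, 0.085], [0.6844, 0.5524, 0.085], [0.5237, 0.5705, 0.085]]
top 4185.5 (453, 120, 59, 102)
[[511, 120], [511, 213], [480, 221], [453, 134]]
[[0.7648, -0.7549, 0.085], [0.4937, -0.7265, 0.085], [0.471, -0.6301, 0.085], [0.7152, -0.568, 0.085]]
[[0.7173, -0.5654, 0.085], [0.7691, -0.7543, 0.085], [0.5069, -0.7985, 0.085], [0.4652, -0.6135, 0.085]]
top 12565.5 (184, 116, 139, 116)
[[192, 118], [320, 123], [318, 229], [184, 223]]
[[0.7445, 0.1644, 0.085], [0.7359, -0.1887, 0.085], [0.4456, -0.1801, 0.085], [0.4554, 0.1731, 0.085]]
[[0.4537, 0.1753, 0.085], [0.7572, 0.1715, 0.085], [0.7401, -0.201, 0.085], [0.4386, -0.1796, 0.085]]
top 2097.5 (46, 11, 94, 54)
[[46, 58], [65, 17], [80, 11], [138, 26], [126, 63]]
[[0.932, 0.6136, 0.085], [1.0682, 0.573, 0.085], [1.087, 0.5274, 0.085], [1.0299, 0.3404, 0.085], [0.9103, 0.3651, 0.085]]
[[1.0929, 0.6396, 0.085], [1.0807, 0.3422, 0.085], [
[... 903 characters left out ...]
50, 120, 60) [223.4 191. ] 21.0 [[0.5394 0.0694 0.107 ]]
scene (50, 120, 60) [223.4 185.4] 53.0 [[ 0.4915 -0.0821  0.107 ]]
scene (50, 120, 60) [282.8 167.3] 24.5 [[0.5446 0.0643 0.107 ]]
top (105, 140, 60) [203.4 174.4] 24.5 [[0.5821 0.1228 0.109 ]]
scene (105, 140, 60) [201.2 286.5] 548.5 [[ 0.671  -0.2834  0.109 ]]
scene (105, 140, 60) [291.4 192.9] 23.0 [[0.6183 0.0231 0.109 ]]
scene (105, 140, 60) [310.5 166.9] 22.5 [[0.5908 0.1153 0.109 ]]
top (22, 150, 120) [245.9 176.7] 24.5 [[0.5776 0.0115 0.109 ]]
scene (22, 150, 120) [275.6 187.7] 24.5 [[0.5816 0.0059 0.109 ]]
top (0, 160, 100) [239.5 151.5] 15.5 [[0.645 0.03  0.109]]
scene (0, 160, 100) [301.7 200.9] 22.5 [[0.6516 0.0247 0.109 ]]
```

View pics/t0z.png

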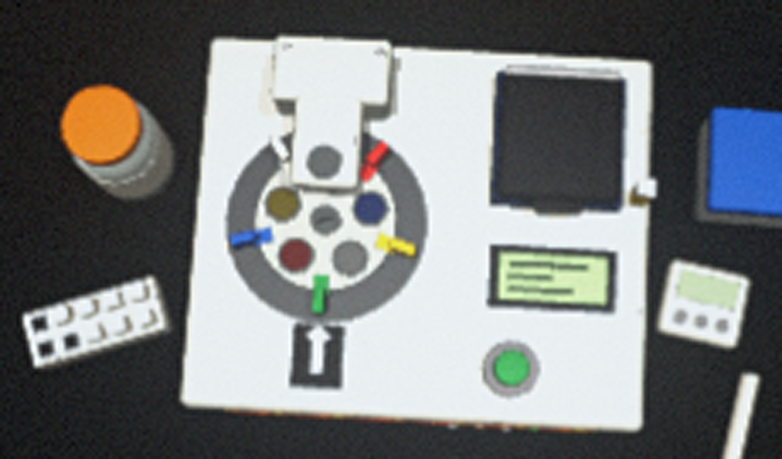

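View pics/s0z.png

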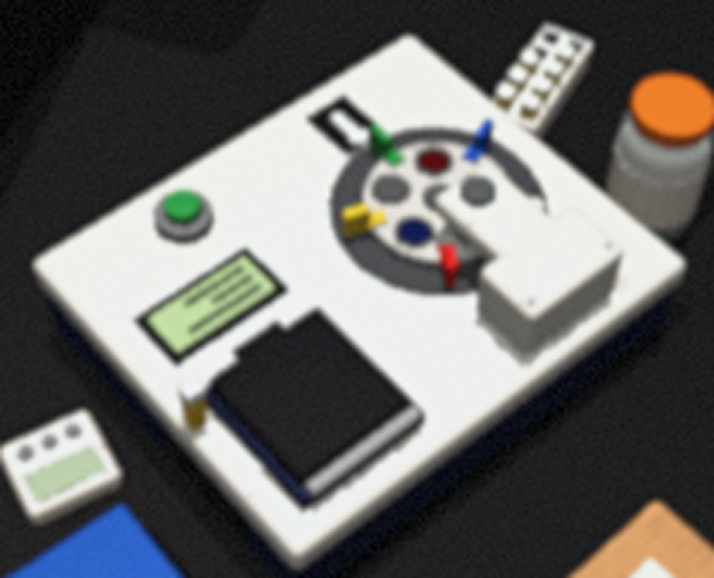

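```bash
cat > fit.py <<'E'
from h import *
from scipy.optimize import least_squares
L=lambda x,y,z:[x/1000,y/1000,(85+z)/1000]
def tab(col,th):
    k=['blue','green','yellow','red','white'].index(col); a=np.pi+th+k*2*np.pi/5
    return L(65*np.cos(a),75+65*np.sin(a),22)
def P(p,pts):
    c,s=np.cos(p[2]),np.sin(p[2]);R=np.array([[c,-s,0],[s,c,0],[0,0,1]]); return np.array(pts)@R.T+[p[0],p[1],p[3]]
if __name__=='__main__':
    cor=[L(-150,180,0),L(-150,-180,0),L(150,-180,0),L(150,180,0)];key=[L(-108,-75,22)]
    T=np.array([[184,223],[318,229],[320,123],[192,118],[280,212.8],[223.4,191],[203.4,174.4],[245.9,176.7]])
    S=np.array([[288,136],[181,204],[259,287],[370,203],[223.4,185.4],[282.8,167.3],[310.5,166.9],[275.6,187.7]])
    w=np.array([.4]*4+[1]*4)[:,None]
    def res(p,full=True):
        pts=P(p,cor+key+[tab(c,p[4]) for c in('green','blue','yellow')])
        r=[]
        if use!='scene': r.append((proj('top',pts)-T)*w)
        if use!='top': r.append((proj('scene',pts)-S)*w)
        return np.array(r).ravel()
    for use in('both','top','scene'):
        f=least_squares(res,[.6,0,0,0,-1.257],loss='soft_l1'); print(use,f.x.round(4)); print(res(f.x).reshape(-1,2).round(1).tolist())
        p=f.x
        print('key',P(p,key).round(4),'axis',P(p,[L(0,75,19)]).round(4),'blue',P(p,[tab('blue',p[4])]).round(4),'green',P(p,[tab('green',p[4])]).round(4))
E
python3 fit.py
```

```text
both [ 0.5985 -0.0074 -0.0357 -0.0095 -1.2635]
[[-0.4, 0.1], [0.0, 0.6], [0.3, -0.4], [-0.1, -1.0], [-0.1, -0.8], [-0.1, 1.7], [-2.1, 0.1], [2.0, 0.5], [0.9, -0.1], [-0.6, -0.4], [-0.6, 1.4], [1.0, 0.1], [0.5, 0.9], [-0.7, -0.5], [1.8, -1.5], [-0.7, 2.1]]
key [[ 0.4879 -0.0785  0.0975]] axis [[0.6012 0.0676 0.0945]] blue [[0.5838 0.1302 0.0975]] green [[0.5363 0.0703 0.0975]]
top [ 0.6014 -0.0076 -0.0362 -0.0233 -1.2686]
[[0.0, -0.2], [-0.3, 0.2], [-0.0, -0.1], [0.3, -0.7], [-0.4, -1.5], [0.3, 1.3], [-1.3, -0.1], [2.1, 0.5]]
key [[ 0.4908 -0.0786  0.0837]] axis [[0.6041 0.0674 0.0807]] blue [[0.587  0.1301 0.0837]] green [[0.5392 0.0705 0.0837]]
scene [ 0.5843  0.0045 -0.031  -0.0318 -1.3071]
[[0.4, 0.3], [0.1, -0.5], [-0.4, 0.2], [-0.3, -0.3], [1.2, 0.8], [-0.7, -0.8], [1.1, -0.8], [-1.7, 0.9]]
key [[ 0.474  -0.0671  0.0752]] axis [[0.5866 0.0795 0.0722]] blue [[0.5716 0.1427 0.0752]] green [[0.5218 0.0847 0.0752]]
```

```bash
cat >> h.py <<'E'
from scipy.spatial.transform import Rotation as Ro
def go(X,yaw):
    s=arm.get_state(); R=Ro.from_euler('xyz',s['ee_rot']); T=Ro.from_euler('xyz',[np.pi,0,yaw])
    print('t',round(s['t'],2),'pos',s['eef_pos'].round(4),'rot',s['ee_rot'].round(4),'F',s['force'].round(2),'shift',R.inv().apply(np.array(X)-s['eef_pos']).round(4),'turn',np.degrees((R.inv()*T).as_rotvec()).round(2))
E
python3 - <<'E'
from h import *
go([.50,.05,.28],-1.606)
print(optics.camera_model('wrist'))
E
```

```text
t 0.1 pos [ 0.149  -0.6579  0.2477] rot [ 3.1401e+00 -2.0000e-04 -2.9189e+00] F [ 0.62  0.49 -0.23] shift [-0.4987  0.613  -0.0314] turn [ 8.000e-02  5.000e-02 -7.522e+01]
{'mtx': array([[266.26936902,   0.        , 255.68467455],
       [  0.        , 266.26936902, 192.6599791 ],
       [  0.        ,   0.        ,   1.        ]]), 'D': array([-0.05572225,  0.        ,  0.        ,  0.        ,  0.        ]), 'mount': array([[-7.57568628e-05, -9.66654781e-01, -2.56083050e-01,
         6.93440765e-02],
       [ 9.99999872e-01,  5.48960755e-05, -5.03049332e-04,
        -5.05759696e-04],
       [ 5.00332996e-04, -2.56083055e-01,  9.66654653e-01,
        -1.35440256e-01],
       [ 0.00000000e+00,  0.00000000e+00,  0.00000000e+00,
         1.00000000e+00]])}
```

>>> jog_arm(motion=[[[-0.03,0.037,-0.02,0,0,-8,0],[-0.06,0.074,-0.03,0,0,-16,0],[-0.09,0.11,-0.03,0,0,-24,0],[-0.12,0.147,-0.03,0,0,-32,0],[-0.15,0.184,-0.03,0,0,-40,0],[-0.18,0.22,-0.03,0,0,-48,0],[-0.21,0.257,-0.03,0,0,-56,0],[-0.24,0.294,-0.03,0,0,-64,0]]], newtons=20)

```text
t: 0.9
eef_pos: [0.3184, -0.3164, 0.278]
ee_rot: [3.141, 0.001, -1.796]
force: [1.4, -0.9, 0.2]
width: 0.0293
```

```bash
python3 - <<'E'
from h import *
go([.50,.05,.28],-1.606)
E
```

```text
t 0.9 pos [ 0.3184 -0.3164  0.278 ] rot [ 3.1409e+00  1.4000e-03 -1.7965e+00] F [ 1.36 -0.85  0.16] shift [-0.3978 -0.095  -0.0015] turn [  0.03   0.08 -10.91]
```

>>> jog_arm(motion=[[[-0.05,-0.012,0,0,0,-6,0],[-0.1,-0.024,0,0,0,-10.9,0],[-0.15,-0.036,0,0,0,-10.9,0],[-0.2,-0.048,0,0,0,-10.9,0],[-0.25,-0.06,0,0,0,-10.9,0],[-0.3,-0.072,0,0,0,-10.9,0],[-0.35,-0.084,0,0,0,-10.9,0],[-0.398,-0.095,0,0,0,-10.9,0]]])

```text
t: 1.7
eef_pos: [0.4955, 0.0426, 0.2785]
ee_rot: [3.141, 0.002, -1.606]
force: [1.4, -0.6, 0.6]
width: 0.0006
```

>>> jog_arm(motion=[[[0,0,0,0,0,0,0]]])

```text
t: 1.8
eef_pos: [0.4974, 0.0468, 0.2777]
ee_rot: [3.141, 0.001, -1.602]
force: [-0.8, -1.2, -0.9]
width: 0.0
```

```bash
python3 - <<'E'
from h import *
go([.50,.05,.28],-1.606)
im=snap('wrist','w1.png')
E
```

```text
t 1.8 pos [0.4974 0.0468 0.2777] rot [ 3.1408e+00  1.4000e-03 -1.6020e+00] F [-0.78 -1.18 -0.91] shift [-0.0033 -0.0025 -0.0023] turn [0.05 0.08 0.23]
```

View pics/w1.png

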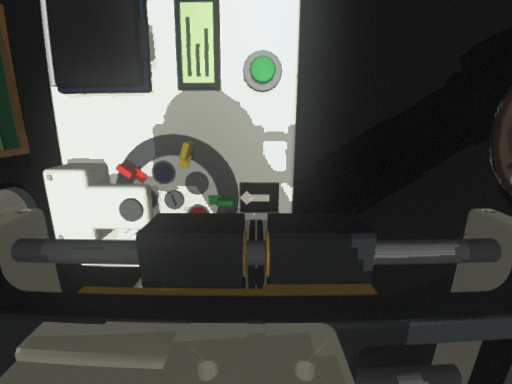

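The wrist view shows the key at (263,69), the wheel hub screw at (174,199), the green tab at (221,201) and the arrow from (241,198) to (270,198). Next I cast those rays.

```bash
cat >> h.py <<'E'
def wonz(uv,z,pos,rot):
    m=optics.camera_model('wrist');M=np.array(m['mount']);R=Ro.from_euler('xyz',rot).as_matrix()
    p=cv2.undistortPoints(np.array(uv,float).reshape(-1,1,2),np.array(m['mtx']),np.array(m['D'])).reshape(-1,2)
    d=np.c_[p,np.ones(len(p))]@M[:3,:3].T@R.T; o=np.array(pos)+R@M[:3,3]
    return o+d*((z-o[2])/d[:,2])[:,None]
E
python3 - <<'E'
from h import *
pos=[.4974,.0468,.2777];rot=[3.1408,.0014,-1.602]
im=cv2.imread('pics/w1.png');hsv=cv2.cvtColor(im,cv2.COLOR_BGR2HSV)
m=cv2.inRange(hsv,(50,120,50),(85,255,255))
cs,_=cv2.findContours(m,cv2.RETR_EXTERNAL,cv2.CHAIN_APPROX_NONE)
for k in cs:
    if cv2.contourArea(k)>15:
        M=cv2.moments(k);u=[M['m10']/M['m00'],M['m01']/M['m00']];print(u,cv2.boundingRect(k),wonz([u],.107,pos,rot).round(4),wonz([u],.113,pos,rot).round(4))
print('hub',wonz([[174.5,199.5]],.095,pos,rot))
print('arrow',wonz([[241,198],[270,198]],.085,pos,rot))
print('deck front edge',wonz([[299,20],[293,205]],.085,pos,rot))
print('key top view',onz('top',[[280,212.8]],.107),'arrow top',onz('top',[[223,201],[223.2,216]],.085),onz('top',[[225.5,169.5]],.095))
cv2.imwrite('pics/w1z.png',cv2.resize(im[120:260,40:300],None,fx=3,fy=3,interpolation=cv2.INTER_CUBIC))
E
```

```text
[219.64337700145558, 201.35516739446868] (210, 196, 23, 11) [[0.5408 0.0681 0.107 ]] [[0.5399 0.0663 0.113 ]]
[262.5217917675545, 68.64205004035512] (251, 57, 24, 24) [[ 0.4855 -0.0783  0.107 ]] [[ 0.4857 -0.0773  0.113 ]]
hub [[0.59899582 0.06751717 0.095     ]]
arrow [[0.5163378  0.07104487 0.085     ]
 [0.47917242 0.07222734 0.085     ]]
deck front edge [[ 0.44293168 -0.13256604  0.085     ]
 [ 0.4495899   0.08259911  0.085     ]]
key top view [[ 0.48500533 -0.07808098  0.107     ]] arrow top [[0.51560823 0.07163664 0.085     ]
 [0.47583328 0.06998263 0.085     ]] [[0.59877553 0.06655922 0.095     ]]
```

View pics/w1z.png

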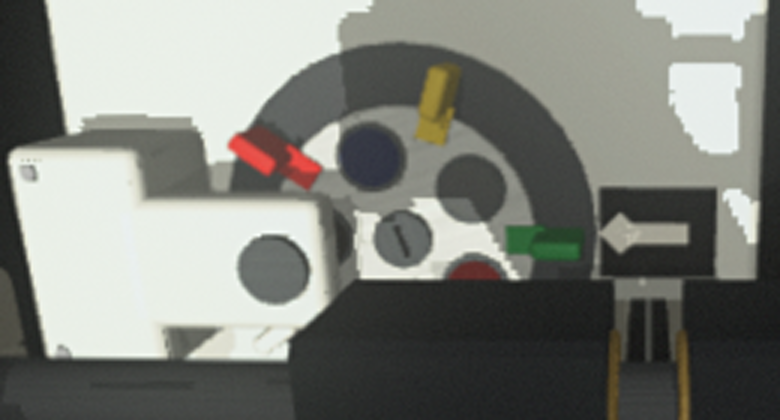

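```bash
python3 - <<'E'
from h import *
go([.524,.103,.16],-1.606)
go([.524,.103,.123],-1.606)
E
```

```text
t 1.85 pos [0.4962 0.0452 0.2776] rot [ 3.1398e+00  1.1000e-03 -1.6023e+00] F [-0.83  0.12 -0.3 ] shift [-0.0586 -0.0262  0.1176] turn [0.1  0.06 0.21]
t 1.85 pos [0.4962 0.0452 0.2776] rot [ 3.1398e+00  1.1000e-03 -1.6023e+00] F [-0.83  0.12 -0.3 ] shift [-0.0585 -0.0262  0.1546] turn [0.1  0.06 0.21]
```

>>> jog_arm(motion=[[[-0.04,-0.02,0.0,0,0,0,0],[-0.058,-0.026,0.02,0,0,0,0],[-0.058,-0.026,0.05,0,0,0,0],[-0.058,-0.026,0.08,0,0,0,0],[-0.058,-0.026,0.1,0,0,0,0],[-0.058,-0.026,0.118,0,0,0,0],[-0.058,-0.026,0.118,0,0,0,0]]])

```text
t: 2.55
eef_pos: [0.5219, 0.1008, 0.1572]
ee_rot: [3.135, -0.001, -1.604]
force: [-0.5, -0.1, 0.2]
width: 0.0001
```

```bash
python3 - <<'E'
from h import *
go([.524,.103,.123],-1.606)
snap('scene','s2.png')
a=snap('wrist','w2.png')
s=cv2.imread('pics/s2.png');cv2.imwrite('pics/s2z.png',cv2.resize(s[105:265,190:380],None,fx=3.4,fy=3.4,interpolation=cv2.INTER_CUBIC))
E
```

```text
t 2.55 pos [0.5219 0.1008 0.1572] rot [ 3.1353e+00 -1.1000e-03 -1.6037e+00] F [-0.54 -0.07  0.24] shift [-0.0023 -0.0022  0.0342] turn [ 0.36 -0.06  0.13]
```

View pics/s2z.png

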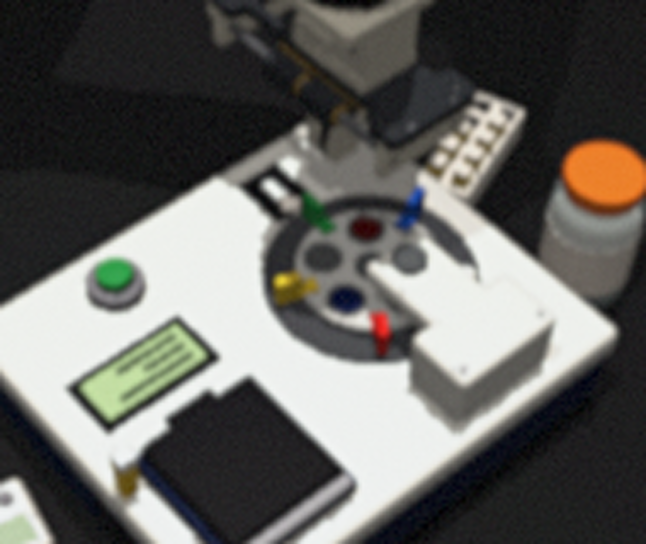

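View pics/w2.png

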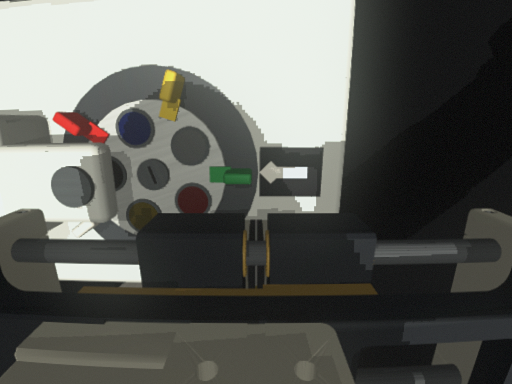

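The closed fingertips hang between the green and blue tabs. I'll lower them there.

>>> jog_arm(motion=[[[0,0,0.01,0,0,0,0],[0,0,0.02,0,0,0,0],[0,0,0.028,0,0,0,0],[0,0,0.034,0,0,0,0],[0,0,0.034,0,0,0,0]]])

```text
t: 3.15
eef_pos: [0.5231, 0.1015, 0.1249]
ee_rot: [3.138, -0.0, -1.603]
force: [-0.2, -0.6, -0.2]
width: 0.0004
```

```bash
python3 - <<'E'
from h import *
go([.527,.06,.123],-1.606)
go([.535,.028,.123],-1.606)
snap('wrist','w3.png')
snap('scene','s3.png')
s=cv2.imread('pics/s3.png');cv2.imwrite('pics/s3z.png',cv2.resize(s[105:265,190:380],None,fx=3.4,fy=3.4,interpolation=cv2.INTER_CUBIC))
E
```

```text
t 3.15 pos [0.5231 0.1015 0.1249] rot [ 3.1379e+00 -4.0000e-04 -1.6029e+00] F [-0.23 -0.63 -0.18] shift [ 0.0414 -0.0052  0.0019] turn [ 0.21 -0.02  0.18]
t 3.15 pos [0.5231 0.1015 0.1249] rot [ 3.1379e+00 -4.0000e-04 -1.6029e+00] F [-0.23 -0.63 -0.18] shift [ 0.0731 -0.0142  0.0019] turn [ 0.21 -0.02  0.18]
```

View pics/s3z.png

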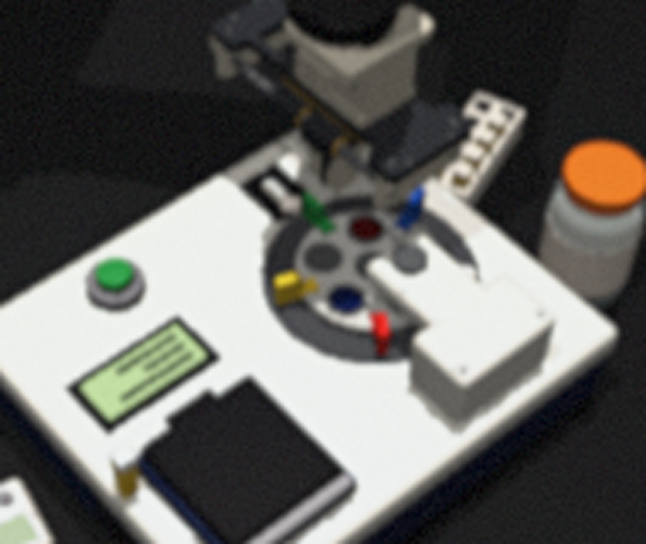

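>>> jog_arm(motion=[[[0.008,-0.001,0,0,0,0,0],[0.014,-0.002,0,0,0,0,0],[0.02,-0.002,0,0,0,0,0],[0.026,-0.003,0,0,0,0,0],[0.032,-0.004,0,0,0,0,0],[0.038,-0.005,0,0,0,0,0]]])

```text
t: 3.85
eef_pos: [0.5276, 0.0631, 0.126]
ee_rot: [3.139, 0.0, -1.603]
force: [-0.9, 2.2, 1.1]
width: 0.0003
```

```bash
python3 - <<'E'
from h import *
go([.535,.028,.123],-1.606)
snap('wrist','w4.png')
E
```

```text
t 3.85 pos [0.5276 0.0631 0.126 ] rot [ 3.1395e+00  4.0000e-04 -1.6027e+00] F [-0.95  2.17  1.12] shift [ 0.0348 -0.0085  0.0029] turn [0.12 0.02 0.19]
```

View pics/w4.png

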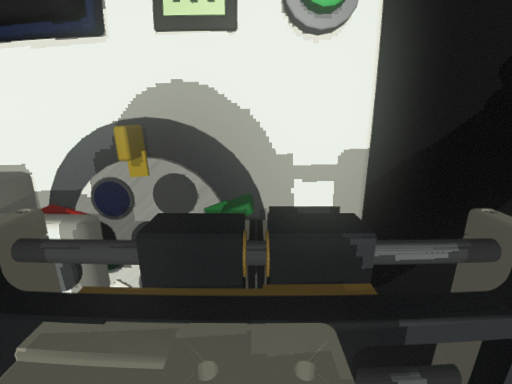

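Green tab (230,206) is turning, with about 2 N on the tool. I'll carry on.

>>> jog_arm(motion=[[[0.006,-0.002,0.001,0,0,0,0],[0.012,-0.003,0.002,0,0,0,0],[0.018,-0.005,0.002,0,0,0,0],[0.024,-0.006,0.002,0,0,0,0],[0.03,-0.008,0.002,0,0,0,0],[0.034,-0.009,0.002,0,0,0,0],[0.034,-0.009,0.002,0,0,0,0]]])

```text
t: 4.6
eef_pos: [0.5357, 0.0277, 0.1239]
ee_rot: [3.14, 0.0, -1.604]
force: [0.0, 0.1, -0.5]
width: 0.0002
```

```bash
python3 - <<'E'
from h import *
go([.535,.028,.123],-1.606)
snap('wrist','w5.png')
snap('scene','s5.png')
s=cv2.imread('pics/s5.png');cv2.imwrite('pics/s5z.png',cv2.resize(s[105:265,190:380],None,fx=3.4,fy=3.4,interpolation=cv2.INTER_CUBIC))
E
```

```text
t 4.6 pos [0.5357 0.0277 0.1239] rot [ 3.1395e+00  1.0000e-04 -1.6036e+00] F [ 0.04  0.14 -0.55] shift [-0.0003  0.0007  0.0009] turn [0.12 0.   0.14]
```

View pics/w5.png

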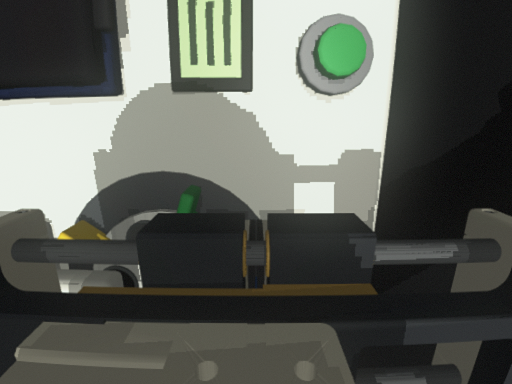

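View pics/s5z.png

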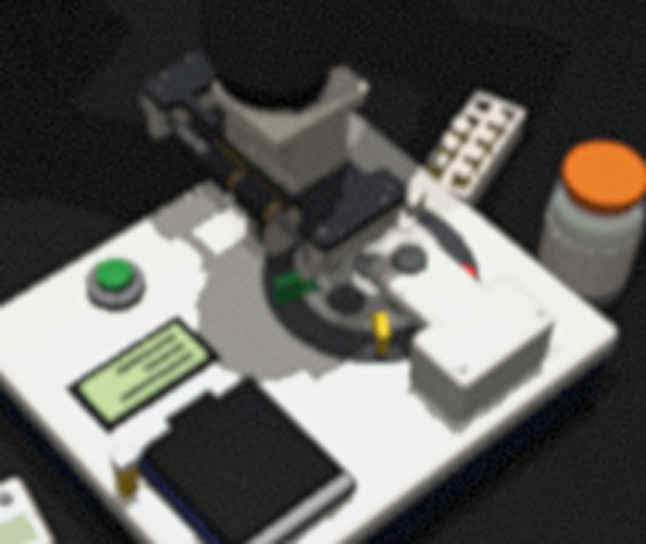

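Green has jumped on to where yellow was, so the wheel clicked. I'll raise straight up and then go towards the key.

>>> jog_arm(motion=[[[0,0,-0.02,0,0,0,0],[0,0,-0.05,0,0,0,0],[0,0,-0.08,0,0,0,0],[0.03,0.015,-0.08,0,0,0,0],[0.07,0.034,-0.08,0,0,0,0],[0.108,0.048,-0.06,0,0,0,0],[0.108,0.048,-0.045,0,0,0,0],[0.108,0.048,-0.04,0,0,0,0]]])

```text
t: 5.5
eef_pos: [0.4831, -0.079, 0.163]
ee_rot: [3.138, 0.0, -1.605]
force: [0.5, -0.1, 0.7]
width: 0.0003
```

```bash
python3 - <<'E'
from h import *
go([.485,-.078,.133],-1.606)
snap('wrist','w6.png')
snap('scene','s6.png')
t=snap('top','t6.png')[:,:,::-1]
s=cv2.imread('pics/s6.png');cv2.imwrite('pics/s6z.png',np.hstack([cv2.resize(s[125:285,180:370],None,fx=2.1,fy=2.1,interpolation=cv2.INTER_CUBIC),cv2.resize(t[105:240,180:340],(399,336),interpolation=cv2.INTER_CUBIC)]))
E
```

```text
t 5.5 pos [ 0.4831 -0.079   0.163 ] rot [ 3.1381e+00  1.0000e-04 -1.6049e+00] F [ 0.48 -0.09  0.74] shift [-0.0011 -0.002   0.03  ] turn [0.2  0.   0.06]
```

View pics/w6.png

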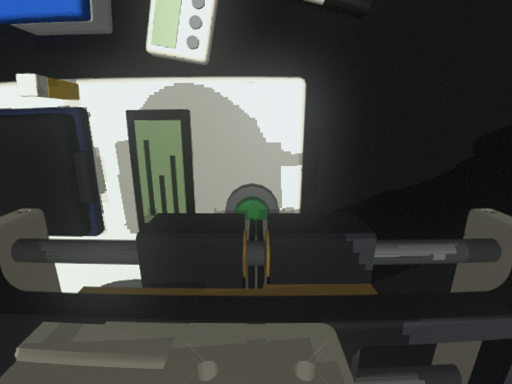

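View pics/s6z.png

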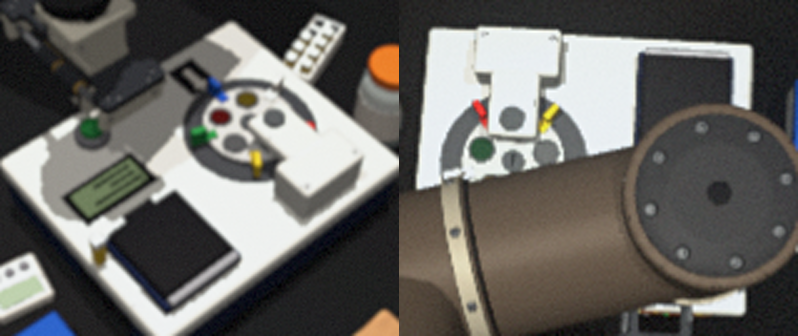

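```bash
python3 - <<'E'
from h import *
s=cv2.imread('pics/s6.png');hsv=cv2.cvtColor(s,cv2.COLOR_BGR2HSV)
for nm,lo,hi in(('g',(50,120,40),(85,255,255)),('b',(105,140,40),(128,255,255)),('y',(22,150,100),(35,255,255))):
    m=cv2.inRange(hsv,lo,hi)
    for k in cv2.findContours(m,0,1)[0]:
        M=cv2.moments(k)
        if 5<M['m00']<200: 
            u=(M['m10']/M['m00'],M['m01']/M['m00'])
            if 180<u[0]<370 and 130<u[1]<295: print(nm,np.round(u,1),M['m00'])
E
```

```text
g [274.9 189.2] 45.0
g [222.6 185.9] 46.0
b [282.1 167.1] 40.5
y [301.8 201. ] 24.5
```

Blue now sits at (282.1,167.1), where green was before (282.8,167.3), so it is in the stop at the mark. Now down to the key.

>>> jog_arm(motion=[[[-0.001,-0.002,0.01,0,0,0,0],[-0.001,-0.002,0.02,0,0,0,0],[-0.001,-0.002,0.028,0,0,0,0],[-0.001,-0.002,0.032,0,0,0,0],[-0.001,-0.002,0.034,0,0,0,0],[-0.001,-0.002,0.036,0,0,0,0]]])

```text
t: 6.25
eef_pos: [0.4867, -0.0769, 0.1281]
ee_rot: [3.139, -0.0, -1.602]
force: [-1.2, -0.2, 1.5]
width: 0.0008
```

>>> jog_arm(motion=[[[0,0,0.001,0,0,0,0],[0,0,0.002,0,0,0,0]]])

```text
t: 6.45
eef_pos: [0.4866, -0.0769, 0.1263]
ee_rot: [3.139, -0.0, -1.602]
force: [-0.7, 0.6, 3.3]
width: 0.0005
```

>>> jog_arm(motion=[[[0,0,0.001,0,0,0,0],[0,0,0.002,0,0,0,0],[0,0,0.003,0,0,0,0]]])

```text
t: 6.75
eef_pos: [0.4866, -0.0769, 0.1234]
ee_rot: [3.14, -0.0, -1.602]
force: [-2.1, 1.4, 4.1]
width: 0.0008
```

>>> jog_arm(motion=[[[0,0,0.001,0,0,0,0],[0,0,0.001,0,0,0,0]]])

```text
t: 6.95
eef_pos: [0.4867, -0.0769, 0.1231]
ee_rot: [3.14, -0.0, -1.602]
force: [-3.5, 1.6, 10.2]
width: 0.0004
```

Force jumped to 10 N with no further travel, so the key has bottomed out. A brief hold, then release.

>>> jog_arm(motion=[[[0,0,0.0005,0,0,0,0],[0,0,0.0005,0,0,0,0]]])

```text
t: 7.15
eef_pos: [0.4867, -0.0769, 0.1232]
ee_rot: [3.14, -0.0, -1.602]
force: [-3.9, 1.8, 9.4]
width: 0.0005
```

>>> jog_arm(motion=[[[0,0,-0.004,0,0,0,0],[0,0,-0.012,0,0,0,0],[0,0,-0.04,0,0,0,0],[0,0,-0.08,0,0,0,0],[0,0,-0.12,0,0,0,0],[0.04,0,-0.15,0,0,0,0],[0.09,0,-0.15,0,0,0,0],[0.14,0,-0.15,0,0,0,0]]])

```text
t: 7.95
eef_pos: [0.4832, -0.218, 0.2754]
ee_rot: [-3.139, -0.001, -1.6]
force: [0.7, 0.5, -0.6]
width: 0.0006
```

>>> jog_arm(motion=[[[0.05,0,0,0,0,0,0],[0.1,0.03,0,0,0,0,0],[0.15,0.05,0,0,0,0,0],[0.2,0.07,0,0,0,0,0],[0.2,0.07,0,0,0,0,0]]])

```text
t: 8.45
eef_pos: [0.4054, -0.4192, 0.2754]
ee_rot: [-3.139, -0.001, -1.603]
force: [-0.2, 0.7, -0.5]
width: 0.0005
```

```bash
python3 - <<'E'
from h import *
go([.485,-.078,.133],-1.606)
s=snap('scene','s7.png')[:,:,::-1]
t=snap('top','t7.png')[:,:,::-1]
cv2.imwrite('pics/s7z.png',np.hstack([cv2.resize(s[125:335,150:390],(400,350),interpolation=cv2.INTER_CUBIC),cv2.resize(t[105:260,130:390],(400,240),interpolation=cv2.INTER_CUBIC).copy() if 0 else cv2.copyMakeBorder(cv2.resize(t[105:260,130:390],(400,240),interpolation=cv2.INTER_CUBIC),0,110,0,0,cv2.BORDER_CONSTANT)]))
for n,im,box in(('top',t,(185,115,322,232)),('scene',s,(180,130,370,295))):
  hsv=cv2.cvtColor(np.ascontiguousarray(im),cv2.COLOR_BGR2HSV)
  for nm,lo,hi in(('g',(50,120,40),(85,255,255)),('b',(105,140,40),(128,255,255)),('y',(22,150,100),(35,255,255))):
    for k in cv2.findContours(cv2.inRange(hsv,lo,hi),0,1)[0]:
        M=cv2.moments(k)
        if 5<M['m00']<200: 
            u=(M['m10']/M['m00'],M['m01']/M['m00'])
            if box[0]<u[0]<box[2] and box[1]<u[1]<box[3]: print(n,nm,np.round(u,1),M['m00'])
E
```

```text
t 8.45 pos [ 0.4054 -0.4192  0.2754] rot [-3.1394e+00 -1.1000e-03 -1.6028e+00] F [-0.21  0.73 -0.49] shift [-0.3437 -0.0683  0.1422] turn [-0.13 -0.06  0.18]
top g [280. 213.] 56.5
top g [245.9 176.7] 23.5
top b [223.4 191. ] 21.0
top y [239.3 151.8] 24.0
scene g [274.9 189.2] 47.5
scene g [223.3 185.4] 53.5
scene b [282.5 167.4] 33.0
scene y [301.7 201. ] 23.0
```

View pics/s7z.png

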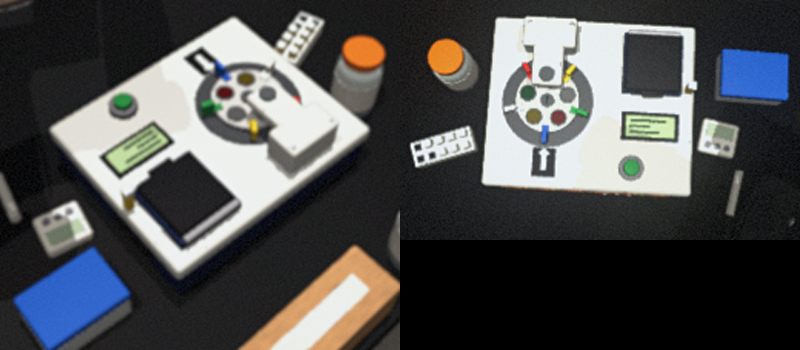

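```bash
python3 -c "
from station import arm
print(arm.job_done())"
```

```text
the job is handed in; nothing more can be done
None
```

The filter wheel is in its click stop with the blue tab at the white index mark. I then pressed the green key fully down once and let it come back up.

- **Wheel:** I pushed the green tab counter-clockwise with the closed fingertips, using about 2 N. The wheel ran on by itself into the next stop. In the last top view the blue tab is at pixel (223.4, 191.0), exactly where the green tab stood before, and the scene view agrees within 0.3 px.
- **Key:** The force rose to about 4 N over the travel, then jumped to about 10 N with no further movement, so I took the key as fully down. After release it is back within 0.2 px of its starting position in both views.
- **Surroundings:** The key's unchanged position shows the photometer did not shift. The cuvette, rack, bottle, tip box, timer and marker look undisturbed in the last pictures, judged by eye only.
- **Time and disagreement:** The job took about 8.5 s of robot time, and the arm ended clear of everything. My first fits of the photometer's pose from the two fixed cameras disagreed with each other by over 10 mm. I worked instead from the top and wrist views, which agreed within about 1 mm on the key and the wheel hub.

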